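Take the sterilised soother out with the tongs

ROBOT

A 6-joint arm with a two-finger parallel gripper is mounted at the origin on the work surface. World frame = base frame: x ahead of the robot, y to its left, z up, the work surface at z = 0. Lengths are in m, angles in rad, forces in N, time in s.
With the tool pointing down it reaches from about 0.225 to 0.875 m from the base axis. Payload 3.4 kg.
Tool frame: the origin (TCP) lies between the finger pads; the fingertips stand 8 mm ahead of it and the grasp point (between the pads) lies 11 mm behind it; z points along the fingers, y is the line along which they close (so a half turn about z gives the same grasp; the last joint's range is limited). The gripper opens to 85 mm and grips with 20 to 120 N. Pads are 22 mm wide; open, the fingers measure 114 mm over their backs; the gripper's body (76 mm by 85 mm) begins 54 mm behind the grasp point. The pads swing forward as they close: fully open they stand 13 mm farther back than shut.
Start: joints at [1.124, 0.276, 1.505, -0, 1.361, -0.121], TCP at [0.184, 0.545, 0.239] pointing down, gripper open.
Joint ranges: [-2.89, 2.89], [-0.75, 2.08], [0.22, 2.7], [-1.18, 4.32], [0.11, 2.71], [-2.7, 2.7]. Speed limits (rad/s): [2.57, 2.57, 3.14, 3.14, 3.14, 3.14].

INTERFACE

Orientations are given as a unit quaternion [w, x, y, z].
In Python, from rig import manip, optics, finder gives the robot as it stands.
- The arm moves only by the tool servo_tool, never from a script. Its argument "increments" is a list of rows, each a list of 7 numbers: the shift along the tool's x, y, z in cm, then the turn, a rotation vector about the tool's x, y, z in degrees, then the closure, from -1 (fully open) to 1 (shut). In form: [[x, y, z, rx, ry, rz, gripper], ...]. A call has exactly 5 rows; each row shifts and turns the commanded pose from where the row before left it, along the tool's axes as they then stand; what a row does not reach is not made up. A row lasts 1/10 s, in which the tool goes at most 50 mm and 8.59 degrees, less where a joint would pass 70% of its speed; a pose out of reach is approached as far as the arm can. A call is refused whole if a number of a shift passes 5 or a number of a turn 8.59, either way. A call with a gripper value outside its range is refused whole. The fingers move at their own pace and stop on an object; "squeeze" is the grip in N (left out, the last holds). Time passes only in rows, so rows that do not move let the fingers close, or fill a call up. It gives the time, the measured TCP pose, the force, the opening and the grip force at its end, in the units of the state.
- manip.get_state(): the state, without advancing time (a new reading comes with each control period).
- optics.get_image(name): name is "scene" or "side" or "wrist"; returns the picture (384x512x3 uint8, red, green, blue); there is no depth.
- optics.get_calibration(name): a dict with "fov_y" (degrees; the focal length in pixels is half the picture's height over the tangent of half this angle, whatever the lens; pixels are square), "cx", "cy" (the principal point, pixels), "world_to_cam" (4x4, takes a point from world to camera coordinates). Camera axes: x right, y down, z forward; pixel columns grow to the right and rows downward; lengths in m; the calibration is good to about 2 mm. A picture is of the moment at which its call begins: read the wrist's pose just before it. get_calibration takes no time and is no camera call; for the wrist camera it gives the pose at the moment of the call.
- manip.sign_off(): hands the job in; it is judged then, once.
Trained networks look in the newest picture that a camera, given by its name, has taken for a name from the list of things; names that differ only in an ending like _2 or _b are one class to them, and where a whole thing is asked for, a point or a joint stands for the part that bears it (a point fixed in the world has none). Each returns a list of dicts, best first, with "p" (0 to 1); they miss things now and then, are a little off and sometimes report something else, mostly with a low value. They report only what shows in the picture. A call takes as long as a camera call.
- finder.silhouettes(label, camera): "region" (384x512 bool, what is visible of it) and "box" ([centre column, centre row, width, height] in pixels, round what is visible of it).
- finder.tip_of(label, camera): "at" ([column, row] in pixels: a listed point, or the origin of a listed thing).
The state is a dict: "clock": time; "qpos": joint angles; "qd": joint speeds; "effort": joint torques, N m; "position": TCP position; "ee_rot": TCP orientation; "contact_force": force on the tool from outside, world axes, zero at the start; "moment": the same for the moment, N m; "width": finger opening in m; "gripper_force": force on a finger pad.
Only numpy, scipy, OpenCV 4.12 (cv2) and the standard library are available. Lean on these libraries where they do the work, as an engineer would, in place of code of your own. Each camera call takes 0.05 s, during which the arm holds its last target. There are 200 camera calls.

TASK

Slide the steriliser's cover fully open, then take the tongs out of their stand and use them to grip the soother by its teat and lift it from the tray, at least 10 cm above the tray's floor. Finish while still holding it up in the tongs; the soother is clean, so only the tongs may touch it, and leave the screw ring lying in the tray and the other things on the table where they are.

Things in the scene. Friction and masses are not known exactly. Their poses are not given: they have to be found in the camera images.
- steriliser: Fixed white box 124 mm (its x) by 260 mm (its y), 66 mm high. Origin: on the table under the centre of its open tray, z up. Tray inside 114 mm (x) by 120 mm (y), floor 20 mm and rim 66 mm above the table; on the tray's +y side the box is solid (y 60 to 195 mm) and the opened cover parks on it.
- cover (a joint): How far the steriliser's sliding cover is open, in m: 0 = the tray is covered, 0.125 = fully open (end stop). It slides along the steriliser's +y, stays where it is left, and about 1.5 N moves it. The cover is a clear plate with a white rim, 3 mm thick, 67 mm to 70 mm above the table.
- cover_grip (a point): Centre of the top of the cover's grip, a rib standing on the middle of the cover: 44 mm (steriliser's x) by 16 mm (steriliser's y), 28 mm high, top 98 mm above the table. Axes as the steriliser's.
- stand: Fixed wooden tongs stand, base 70 x 120 x 8 mm; on it a slot 22 mm (x) by 84 mm (y) inside, its floor 8 mm and its rim 58 mm above the table. Origin: centre of the underside, z up.
- tongs: Sprung tongs, 146 mm tall, about 80 g, upright in the stand, hinge on top (head 18 x 30 mm), jaws down. Origin as point tongs_tip; z up to the hinge, y the direction the jaws close in. Squeezing the finger rests closes both jaws evenly. The spring pushes the rests out with 3 N (a little squeezed) to 7 N (closed on the soother), so half-squeezed tongs stay in the hand.
- tongs_grip (a point): Midway between the tongs' finger rests, 99 mm above the tongs' origin, 47 mm below their top. The rests are outer faces 22 mm wide (x), 26 mm tall; over them the tongs measure 53 mm open (57 mm at the rests' lower edge), 40 mm with the jaws 18 mm apart (faces then parallel), 36 mm at the limit.
- tongs_tip (a point): The tongs' origin: midway between the jaws, level with their lower ends. The jaws' inner faces are 18 mm wide (x), 26 mm tall, 61 mm apart when open (79 mm over the outsides), and come about 3.4 mm closer per 1 mm of squeeze at the finger rests. Closing lowers the jaw ends by about 1 mm.
- jaw_left: The tongs' jaw arm on the tongs' +y side, a steel strip; origin at its hinge.
- jaw_right: The tongs' jaw arm on the tongs' -y side, a steel strip; origin at its hinge.
- soother: Baby's soother lying in one half of the tray (steriliser -y or +y), teat up, about 25 g. From below: button 24 mm wide, to 10 mm height; round shield 40 mm wide, to 14 mm; amber silicone teat 18 mm wide, straight to 30 mm, round top at 39 mm. Origin: centre of its underside, z up along the teat.
- soother_teat (a point): Centre of the soother's teat, 26 mm above its underside.
- screw_ring: Bottle's screw ring, a plain white ring 42 mm wide, 16 mm high, hole 30 mm, lying flat in the other half of the tray; to be left there.
- teether: Bystander: flat silicone ring, 72 mm across, 12 mm thick; origin at the centre of its underside.
- jar: Bystander: closed glass jar with a metal cap, 72 mm wide, 95 mm high; origin at the centre of its underside.
- rattle: Bystander: blue plastic rattle lying on its side, about 117 mm long, 44 mm high; origin on its underside at the centre of its thick drum end.
- lotion: Bystander: plastic lotion bottle, 48 mm wide, 110 mm high; origin at the centre of its underside.
- cup: Bystander: small wooden cup, 60 mm wide, 60 mm high; origin at the centre of its underside.
- spoon: Bystander: wooden-handled baby spoon lying flat; origin on its underside at about its middle.

How it is judged:
By the outcome, as a careful person would: the job done as asked, in the order asked, and still so for the second after the job is handed in, while the arm keeps its last pose, push and grip.
It also fails if it takes over 54 s, if anything falls off the work surface, if the arm or the gripper's body presses on something with over 40 N, if the wrist force passes 120 N, or if a joint passes its speed limit or range.

## Working session

There is one attempt and no reset: what is moved stays moved. The work goes in short steps, Python scripts to look and compute and a tool call to move; the robot and the scene stay as the last step left them, time stands still between calls to the robot, and variables do not carry over. Pictures are saved under pics/ and viewed, at most 10 in all, crops included, and the job is handed in when it is done.

Besides the shell and the picture viewer there is one more tool, called after "Emit:" as a command line: name --pt "numbers of a row" for each row, then --argument value for the rest. servo_tool: Moves the arm, as the interface text tells. Its arguments: {"type":"object","properties":{"increments":{"type":"array","items":{"type":"array","items":{"type":"number"}}},"squeeze":{"type":"number"}},"required":["increments"]}

```bash
ls; mkdir -p pics; cat > h.py <<'E'
import numpy as np, cv2
from rig import manip, optics, finder
from scipy.optimize import least_squares
def cal(n):
    c=optics.get_calibration(n); f=192/np.tan(np.radians(c["fov_y"])/2)
    return f,c["cx"],c["cy"],np.array(c["world_to_cam"])
def proj(C,P):
    f,cx,cy,T=C; p=np.atleast_2d(P)@T[:3,:3].T+T[:3,3]
    return np.c_[f*p[:,0]/p[:,2]+cx,f*p[:,1]/p[:,2]+cy]
def onz(C,uv,z):
    f,cx,cy,T=C; R=T[:3,:3]; o=-R.T@T[:3,3]
    d=R.T@np.array([(uv[0]-cx)/f,(uv[1]-cy)/f,1]); return o+d*(z-o[2])/d[2]
def tri(obs):
    A=[];b=[]
    for C,uv in obs:
        f,cx,cy,T=C;R=T[:3,:3];o=-R.T@T[:3,3]
        d=R.T@np.array([(uv[0]-cx)/f,(uv[1]-cy)/f,1]);d/=np.linalg.norm(d)
        M=np.eye(3)-np.outer(d,d);A.append(M);b.append(M@o)
    return np.linalg.lstsq(np.vstack(A),np.hstack(b),rcond=None)[0]
E
python3 - <<'E'
from h import *
ims={}
s=manip.get_state();print(s['clock'],s['position'],s['ee_rot'],s['width'])
for n in("scene","side","wrist"):
    ims[n]=optics.get_image(n);C=cal(n);T=C[3]
    print(n,C[:3],(-T[:3,:3].T@T[:3,3]).round(3),T[2,:3].round(2))
    cv2.imwrite(f"pics/a_{n}.png",ims[n][:,:,::-1])
Z=dict(steriliser=0,cover_grip=.098,stand=0,tongs_tip=.009,tongs_grip=.108,soother_teat=.046,screw_ring=.02,tongs=.009,jaw_left=.15,jaw_right=.15,jar=0,lotion=0,cup=0,rattle=0,teether=0,spoon=0)
for l in Z:
    for n in("scene","side"):
        r=finder.tip_of(l,n)
        for q in r[:2]: print(l,n,round(q['p'],2),np.round(q['at'],1),onz(cal(n),q['at'],Z[l]).round(3))
print(manip.get_state()['clock'])
E
```

```text
pics
0.0 [0.18379939 0.54426853 0.23843512] [-2.72302667e-04  1.62190060e-01  9.86759087e-01 -9.02239377e-04] 0.08567222124448215
scene (np.float64(356.7943065220797), 256.8081627693679, 192.679871893995) [1.021 0.458 0.993] [-0.45 -0.37 -0.81]
side (np.float64(445.7090242842219), 257.03927613241467, 189.69760810917765) [ 0.425 -0.835  1.194] [ 0.08  0.65 -0.76]
wrist (np.float64(276.2894484695916), 257.3594927212372, 189.50334363317157) [0.121 0.567 0.372] [ 0.25 -0.09 -0.96]
steriliser scene 0.66 [260.2 211.3] [0.518 0.068 0.   ]
steriliser side 0.96 [253.9 214.7] [0.526 0.073 0.   ]
cover_grip scene 0.73 [266.8 197.4] [0.516 0.091 0.098]
cover_grip scene 0.48 [251.7 157.9] [ 0.422 -0.046  0.098]
cover_grip side 0.94 [251.4 195.3] [0.519 0.077 0.098]
stand scene 0.62 [182.9 181.6] [ 0.592 -0.219  0.   ]
stand side 0.56 [292.1 289.5] [ 0.604 -0.218  0.   ]
tongs_tip scene 0.69 [182.3 177.8] [ 0.586 -0.226  0.009]
tongs_tip side 0.65 [287.  287.3] [ 0.589 -0.214  0.009]
tongs_grip scene 0.64 [175.7 161.1] [ 0.595 -0.224  0.108]
tongs_grip side 0.48 [291.6 271.2] [ 0.597 -0.218  0.108
[... 695 characters left out ...]
.8] [ 0.747 -0.267  0.   ]
lotion side 0.37 [291.1 289.1] [ 0.602 -0.216  0.   ]
cup scene 0.97 [208.5 269. ] [0.773 0.076 0.   ]
cup scene 0.65 [173.6 234.8] [ 0.759 -0.089  0.   ]
cup side 0.53 [324.2 207.9] [0.767 0.071 0.   ]
cup side 0.53 [254.7 219.3] [0.526 0.054 0.   ]
rattle scene 0.75 [319.1 198.2] [0.351 0.191 0.   ]
rattle side 0.74 [254.8 217. ] [0.528 0.063 0.   ]
rattle side 0.5 [198.4 196.6] [0.344 0.177 0.   ]
teether scene 0.7 [252.3 158.8] [ 0.358 -0.097  0.   ]
teether side 0.76 [207.2 266. ] [ 0.359 -0.106  0.   ]
spoon scene 0.67 [384.7 233. ] [0.333 0.426 0.   ]
spoon scene 0.44 [183.2 178.6] [ 0.582 -0.228  0.   ]
spoon side 0.62 [195.3 148.8] [0.342 0.417 0.   ]
1.75
```

```bash
python3 - <<'E'
import cv2
a=cv2.imread('pics/a_scene.png')[90:330,90:430];cv2.imwrite('pics/b1.png',cv2.resize(a,(800,565),interpolation=cv2.INTER_CUBIC))
a=cv2.imread('pics/a_side.png')[120:340,160:400];cv2.imwrite('pics/b2.png',cv2.resize(a,(654,600),interpolation=cv2.INTER_CUBIC))
E
```

```text
(no output)
```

View pics/b1.png

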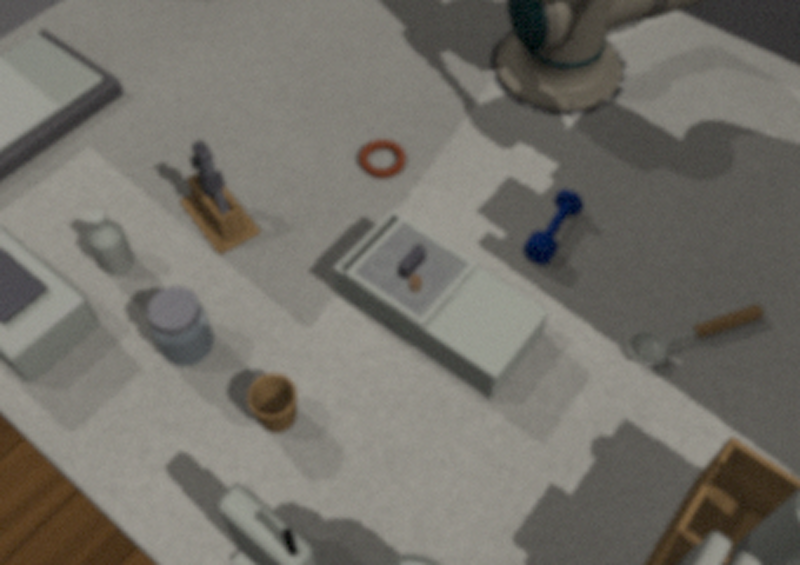

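View pics/b2.png

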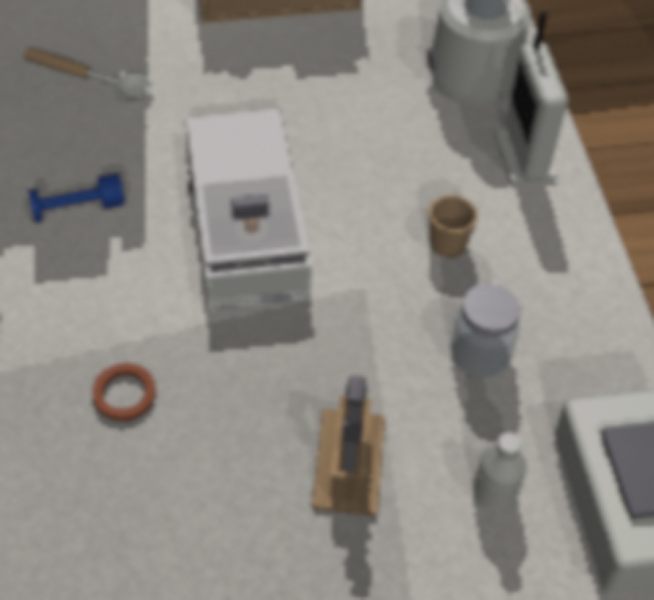

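```bash
cat >> h.py <<'E'
def box(x0,x1,y0,y1,z0,z1): return np.array([[x,y,z] for x in(x0,x1) for y in(y0,y1) for z in(z0,z1)])
def mask(C,pose,parts):
    x,y,a=pose;c,s=np.cos(a),np.sin(a);R=np.array([[c,-s,0],[s,c,0],[0,0,1]]);m=np.zeros((384,512),np.uint8)
    for b in parts:
        uv=proj(C,b@R.T+[x,y,0]);h=cv2.convexHull((uv*16).astype(np.int32))
        cv2.fillConvexPoly(m,h,1,shift=4)
    return m
def fit(obs,parts,p0):
    from scipy.optimize import minimize
    def g(p):
        t=0
        for C,r in obs:
            m=cv2.GaussianBlur(mask(C,p,parts).astype(np.float32),(5,5),0);t+=np.abs(m-cv2.GaussianBlur(r.astype(np.float32),(5,5),0)).sum()/r.sum()
        return t
    best=min((minimize(g,[p0[0],p0[1],p0[2]+d],method='Nelder-Mead',options=dict(initial_simplex=np.array(p0)+[0,0,d]+np.array([[0,0,0],[.015,0,0],[0,.015,0],[0,0,.15]]),xatol=1e-4,fatol=1e-4)) for d in(-.3,0,.3)),key=lambda r:r.fun)
    return best.x,best.fun
E
python3 - <<'E'
from h import *
P=dict(steriliser=([box(-.062,.062,-.065,.195,0,.066)],(.522,.07,0.)),
 stand=([box(-.035,.035,-.06,.06,0,.008),box(-.015,.015,-.046,.046,0,.058)],(.598,-.218,0.)))
for n in("scene","side"): optics.get_image(n)
for l,(parts,p0) in P.items():
    obs=[]
    for n in("scene","side"):
        r=finder.silhouettes(l,n)
        if r: print(l,n,r[0]['p'],r[0]['box'],r[0]['region'].sum());obs.append((cal(n),r[0]['region']))
    for o in (obs,obs[:1],obs[1:]): print(l,fit(o,parts,p0))
obs=[]
for l in("cover_grip","tongs_grip","tongs"):
  for n in("scene","side"):
    r=finder.silhouettes(l,n)
    for q in r[:2]: print(l,n,q['p'],q['box'],q['region'].sum())
print(manip.get_state()['clock'])
E
```

```text
steriliser scene 0.73 [277.6, 221.5, 93.6, 78.3] 3784
steriliser side 0.74 [253.3, 197.9, 46.4, 73.6] 2721
steriliser (array([0.52165194, 0.07019183, 0.00561996]), np.float64(0.06906326502263345))
steriliser (array([0.52192755, 0.07031566, 0.0059662 ]), np.float64(0.026398156712473572))
steriliser (array([0.52122222, 0.06710979, 0.00442938]), np.float64(0.036751194413818446))
stand scene 0.6 [182.0, 181.9, 32.2, 33.4] 470
stand side 0.84 [291.3, 288.0, 23.2, 42.3] 832
stand (array([ 0.59390215, -0.21576485, -0.23233422]), np.float64(0.7140131124693126))
stand (array([ 0.59529277, -0.21829791, -0.15561048]), np.float64(0.43829787234042555))
stand (array([ 0.59294866, -0.21613172, -0.23775166]), np.float64(0.23884465144230768))
cover_grip scene 0.78 [264.2, 203.1, 53.0, 46.4] 1335
cover_grip scene 0.44 [386.4, 231.5, 56.4, 20.2] 284
cover_grip side 0.91 [252.3, 197.7, 42.3, 36.7] 1155
tongs_grip scene 0.68 [178.3, 166.8, 18.2, 34.7] 281
tongs_grip scene 0.5 [265.3, 205.4, 53.2, 43.4] 1333
tongs_grip side 0.77 [291.1, 275.9, 11.5, 37.2] 246
tongs scene 0.5 [181.8, 163.6, 15.7, 29.6] 221
tongs side 0.51 [290.8, 275.1, 12.1, 38.5] 224
tongs side 0.47 [253.8, 199.6, 39.0, 35.1] 1198
2.35
```

Emit:
servo_tool --pt "0 0 0 0 0 -6.3 -1" --pt "0 0 0 0 0 -6.3 -1" --pt "0 0 0 0 0 -6.4 -1" --pt "-2.8 -3.8 0 0 0 0 -1" --pt "-2.8 -3.8 0 0 0 0 -1"

```text
clock: 2.85
position: [0.2406, 0.4689, 0.2391]
ee_rot: [0.0, -0.005, 1.0, 0.0]
contact_force: [1.1, 0.5, 0.2]
width: 0.0857
gripper_force: 0.0
```

Emit:
servo_tool --pt "-2.8 -3.8 0 0 0 0 -1" --pt "-2.8 -3.8 0 0 0 0 -1" --pt "-2.8 -3.8 0 0 0 0 -1" --pt "-2.8 -3.8 0 0 0 0 -1" --pt "-2.8 -3.8 0 0 0 0 -1"

```text
clock: 3.35
position: [0.3825, 0.2784, 0.2396]
ee_rot: [0.0, -0.003, 1.0, 0.0]
contact_force: [1.3, 0.8, 0.6]
width: 0.0855
gripper_force: 0.0
```

Emit:
servo_tool --pt "-2.8 -3.8 0 0 0 0 -1" --pt "-2.8 -3.8 0 0 0 0 -1" --pt "-2.8 -3.8 0 0 0 0 -1" --pt "-2.8 -3.8 0 0 0 0 -1" --pt "0 0 0 0 0 0 -1"

```text
clock: 3.85
position: [0.4983, 0.124, 0.2392]
ee_rot: [0.001, 0.0, 1.0, -0.001]
contact_force: [-0.3, -0.1, 0.6]
width: 0.0852
gripper_force: 0.0
```

```bash
python3 - <<'E'
from h import *
s=manip.get_state();print(s['clock'],s['position'],s['ee_rot'],s['contact_force'])
im=optics.get_image("wrist");C=cal("wrist");cv2.imwrite("pics/c.png",im[:,:,::-1])
for l,z in(("cover_grip",.098),("soother_teat",.046),("screw_ring",.02),("steriliser",0)):
    for q in finder.tip_of(l,"wrist")[:2]: print(l,q['p'],q['at'],onz(C,q['at'],z).round(4))
E
```

```text
3.85 [0.49828219 0.12398104 0.23923603] [ 1.45297113e-03  1.49842960e-04  9.99998133e-01 -1.26543803e-03] [-0.32816459 -0.05382885  0.58133797]
cover_grip 0.58 [226.2, 198.8] [0.5148 0.0942 0.098 ]
steriliser 0.96 [221.7, 179.9] [0.518  0.0772 0.    ]
```

View pics/c.png

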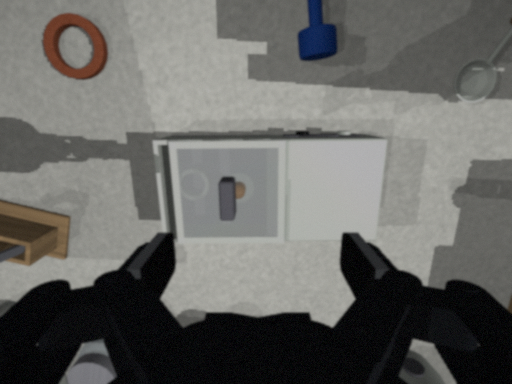

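Emit:
servo_tool --pt "-1 -1.7 3 0 0 0 -1" --pt "-1 -1.7 3 0 0 0 -1" --pt "0 0 4 0 0 0 -1" --pt "0 0 4 0 0 0 -1" --pt "0 0 1.3 0 0 0 -1"

```text
clock: 4.6
position: [0.5109, 0.096, 0.0828]
ee_rot: [-0.004, -0.004, 1.0, -0.0]
contact_force: [-0.6, -0.1, 1.2]
width: 0.0854
gripper_force: 0.0
```

Emit:
servo_tool --pt "0 0 0 0 0 0 1" --pt "0 0 0 0 0 0 1" --pt "0 0 0 0 0 0 1" --pt "0 0 0 0 0 0 1" --pt "0 0 0 0 0 0 1" --squeeze 20

```text
clock: 5.1
position: [0.5155, 0.0946, 0.0877]
ee_rot: [0.001, -0.003, 1.0, -0.0]
contact_force: [-1.0, -0.4, 3.9]
width: 0.0155
gripper_force: 24.9
```

Emit:
servo_tool --pt "0 1.0 0 0 0 0 1" --pt "0 2.2 0 0 0 0 1" --pt "0 2.2 0 0 0 0 1" --pt "0 2.2 0 0 0 0 1" --pt "0 1.2 0 0 0 0 1"

```text
clock: 5.6
position: [0.5147, 0.1842, 0.0877]
ee_rot: [0.001, -0.003, 1.0, 0.0]
contact_force: [-1.1, -2.7, 6.3]
width: 0.0153
gripper_force: 25.3
```

Emit:
servo_tool --pt "0 0.5 0 0 0 0 1" --pt "0 0.4 0 0 0 0 1" --pt "0 0.3 0 0 0 0 1" --pt "0 0.2 0 0 0 0 1" --pt "0 0 0 0 0 0 1"

```text
clock: 6.1
position: [0.5146, 0.1974, 0.0876]
ee_rot: [0.001, -0.003, 1.0, 0.0]
contact_force: [-0.2, 0.1, 6.5]
width: 0.0155
gripper_force: 25.3
```

Emit:
servo_tool --pt "0 0.2 0 0 0 0 1" --pt "0 0.2 0 0 0 0 1" --pt "0 0.2 0 0 0 0 1" --pt "0 0 0 0 0 0 1" --pt "0 0 0 0 0 0 1"

```text
clock: 6.6
position: [0.5146, 0.1978, 0.0876]
ee_rot: [0.001, -0.004, 1.0, -0.005]
contact_force: [0.5, -16.3, 8.7]
width: 0.0156
gripper_force: 25.7
```

Emit:
servo_tool --pt "0 -0.5 0 0 0 0 1" --pt "0 0 0 0 0 0 -1" --pt "0 0 0 0 0 0 -1" --pt "0 0 0 0 0 0 -1" --pt "0 0 2 0 0 0 -1"

```text
clock: 7.1
position: [0.5164, 0.1988, 0.0684]
ee_rot: [0.003, -0.003, 1.0, 0.001]
contact_force: [-5.7, -0.5, 107.1]
width: 0.0728
gripper_force: 64.2
```

I typed the wrong sign there: +2 in tool z is down, so the fingers pressed on the cover, with 107 N at the wrist. I'm raising them now.

Emit:
servo_tool --pt "0 0 -4 0 0 0 -1" --pt "0 0 -4.5 0 0 0 -1" --pt "0 -2.5 -4.5 0 0 0 -1" --pt "0 -3.5 -3.5 0 0 0 -1" --pt "0 -3.5 -3.5 0 0 0 -1"

```text
clock: 7.6
position: [0.5145, 0.1032, 0.2666]
ee_rot: [0.0, -0.004, 1.0, 0.0]
contact_force: [1.7, -0.7, -0.9]
width: 0.085
gripper_force: 0.0
```

Emit:
servo_tool --pt "0 -2 -1 0 0 0 -1" --pt "0 0 0 0 0 0 -1" --pt "0 0 0 0 0 0 -1" --pt "0 0 0 0 0 0 -1" --pt "0 0 0 0 0 0 -1"

```text
clock: 8.1
position: [0.5141, 0.0845, 0.2737]
ee_rot: [-0.001, -0.004, 1.0, 0.0]
contact_force: [-0.1, -0.6, 0.6]
width: 0.0854
gripper_force: 0.0
```

```bash
python3 - <<'E'
from h import *
s=manip.get_state();print(s['clock'],s['position'],s['ee_rot'],s['contact_force'])
C=cal("wrist");im=optics.get_image("wrist");cv2.imwrite("pics/d.png",im[:,:,::-1]);np.savez("d.npz",f=C[0],cx=C[1],cy=C[2],T=C[3])
for l,z in(("cover_grip",.098),("soother_teat",.046),("soother",.02),("screw_ring",.02),("steriliser",0),("stand",0),("tongs_grip",.108)):
    for q in finder.tip_of(l,"wrist")[:2]: print(l,q['p'],q['at'],onz(C,q['at'],z).round(4))
for n in("scene","side"):
  optics.get_image(n)
  for l,z in (("soother_teat",.046),("soother",.02),("cover_grip",.098)):
    for q in finder.tip_of(l,n)[:1]: print(n,l,q['p'],q['at'],onz(cal(n),q['at'],z).round(4))
for q in finder.silhouettes("soother","wrist")[:1]: print(q['p'],q['box'])
E
```

```text
8.1 [0.5141195  0.08451646 0.27365404] [-1.31800857e-03 -3.62049330e-03  9.99992546e-01  2.50473653e-04] [-0.07698411 -0.60195067  0.56241829]
cover_grip 0.71 [355.7, 179.9] [0.5195 0.1978 0.098 ]
soother_teat 0.81 [267.5, 169.9] [0.5189 0.0983 0.046 ]
soother_teat 0.45 [249.0, 306.7] [0.7321 0.0737 0.046 ]
soother 0.56 [267.7, 166.5] [0.5191 0.0995 0.02  ]
soother 0.43 [64.7, 209.8] [ 0.5864 -0.2001  0.02  ]
screw_ring 0.86 [227.3, 164.4] [0.5165 0.0422 0.02  ]
steriliser 0.78 [250.6, 166.7] [0.5233 0.0748 0.    ]
stand 0.77 [66.7, 207.6] [ 0.5899 -0.2111  0.    ]
tongs_grip 0.74 [5.7, 238.0] [ 0.5906 -0.2111  0.108 ]
tongs_grip 0.33 [249.2, 305.2] [0.681  0.0758 0.108 ]
scene soother_teat 0.55 [264.0, 205.4] [0.5165 0.0819 0.046 ]
scene soother 0.54 [185.6, 180.9] [ 0.5931 -0.2001  0.02  ]
scene cover_grip 0.68 [177.2, 161.7] [ 0.5887 -0.226   0.098 ]
side soother_teat 0.55 [253.4, 203.7] [0.5261 0.0836 0.046 ]
side soother 0.64 [251.0, 202.1] [0.5212 0.1124 0.02  ]
side cover_grip 0.8 [247.5, 169.5] [0.5197 0.1914 0.098 ]
0.63 [269.6, 171.4, 32.9, 34.9]
```

View pics/d.png

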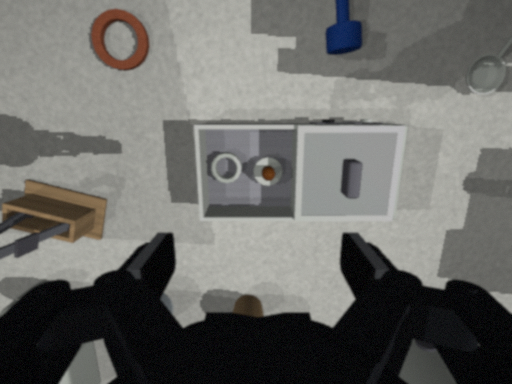

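Emit:
servo_tool --pt "-0.8 -4.3 -0.5 0 0 0 -1" --pt "-0.8 -4.3 -0.5 0 0 0 -1" --pt "-0.8 -4.3 -0.5 0 0 0 -1" --pt "-0.8 -4.3 -0.5 0 0 0 -1" --pt "-0.8 -4.3 -0.5 0 0 0 -1"

```text
clock: 9.45
position: [0.5561, -0.133, 0.3003]
ee_rot: [0.0, -0.003, 1.0, 0.0]
contact_force: [1.9, -0.2, -0.0]
width: 0.0855
gripper_force: 0.0
```

Emit:
servo_tool --pt "-0.8 -4.3 -0.5 0 0 0 -1" --pt "-0.8 -4.3 0 0 0 0 -1" --pt "0 0 0 0 0 6.5 -1" --pt "0 0 0 0 0 6.5 -1" --pt "0 0 0 0 0 0 -1"

```text
clock: 9.95
position: [0.5725, -0.2179, 0.3047]
ee_rot: [-0.0, 0.111, 0.994, 0.0]
contact_force: [-0.0, 0.1, 0.8]
width: 0.0859
gripper_force: 0.0
```

Emit:
servo_tool --pt "0 0 0 0 0 0 -1" --pt "0 0 0 0 0 0 -1" --pt "0 0 0 0 0 0 -1" --pt "0 0 0 0 0 0 -1" --pt "0 0 0 0 0 0 -1"

```text
clock: 10.45
position: [0.5725, -0.217, 0.3051]
ee_rot: [0.0, 0.11, 0.994, 0.0]
contact_force: [-0.4, 0.6, -0.1]
width: 0.0855
gripper_force: 0.0
```

```bash
python3 - <<'E'
from h import *
s=manip.get_state();print(s['clock'],s['position'],s['ee_rot'],s['qpos'].round(2) if hasattr(s['qpos'],'round') else s['qpos'])
C=cal("wrist");im=optics.get_image("wrist");cv2.imwrite("pics/e.png",cv2.resize(im[:,:,::-1],(800,600)))
for l,z in(("stand",0),("tongs_grip",.108),("tongs_tip",.009),("jaw_left",.15),("jaw_right",.15)):
    for q in finder.tip_of(l,"wrist")[:2]: print(l,q['p'],q['at'],onz(C,q['at'],z).round(4))
for q in finder.silhouettes("stand","wrist")[:1]:
    print(q['p'],q['box']); S=[box(-.035,.035,-.06,.06,0,.008),box(-.015,.015,-.046,.046,0,.058)]
    print(fit([(C,q['region'])],S,(.593,-.216,-.22)))
for q in finder.silhouettes("tongs","wrist")[:1]:
    print(q['p'],q['box']); r=q['region'].astype(np.uint8)*255; print(cv2.minAreaRect(cv2.findNonZero(r)))
for yy in(0,): pass
E
```

```text
10.45 [ 0.57250535 -0.217031    0.30509921] [9.37601591e-05 1.09961254e-01 9.93935870e-01 1.38950751e-05] [-0.48  0.31  1.3   0.    1.53 -1.83]
stand 0.94 [265.8, 167.6] [ 0.5923 -0.2073  0.    ]
tongs_grip 0.82 [263.2, 186.7] [ 0.5941 -0.2142  0.108 ]
tongs_grip 0.27 [278.6, 194.7] [ 0.6084 -0.1976  0.108 ]
jaw_left 0.53 [276.7, 192.5] [ 0.5926 -0.1997  0.15  ]
jaw_right 0.7 [254.0, 193.7] [ 0.5886 -0.224   0.15  ]
0.62 [263.4, 166.2, 78.1, 48.3]
(array([ 0.59179276, -0.2128287 , -0.25348751]), np.float64(0.22665716322166785))
0.8 [265.6, 188.3, 51.0, 36.4]
((262.6802673339844, 186.2483673095703), (48.14977264404297, 33.57231903076172), 1.3322198390960693)
```

View pics/e.png

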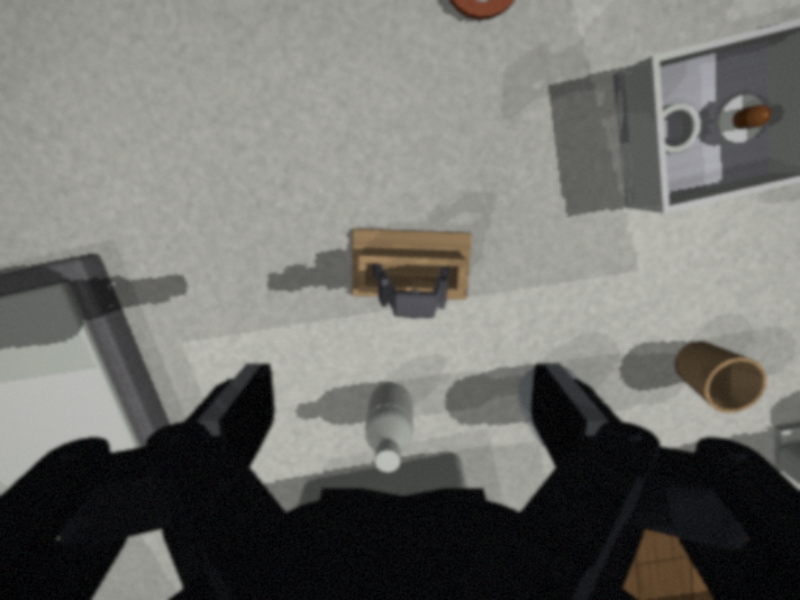

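```bash
python3 - <<'E'
from h import *
C=cal("wrist");k=1.5625
for z,p in((.154,(398,317)),(.154,(436,317)),(.154,(417,304)),(.154,(391,290)),(.154,(443,290)),(.058,(358,256)),(.058,(470,256)),(.008,(354,229)),(.008,(470,232)),(.008,(353,296)),(.008,(467,299))):
    print(z,p,onz(C,np.array(p)/k,z).round(4))
# expected projections for hypotheses
for x,y in((.592,-.214),(.594,-.216)):
    a=np.radians(-14);c,s=np.cos(a),np.sin(a);R=np.array([[c,-s,0],[s,c,0],[0,0,1]])
    for n,b in(("head",[[-.009,-.015,.154],[-.009,.015,.154],[.009,-.015,.154],[.009,.015,.154]]),("base",[[-.035,-.06,.008],[-.035,.06,.008],[.035,-.06,.008],[.035,.06,.008]])):
        print(n,x,y,(proj(C,np.array(b)@R.T+[x,y,0])*k).round(0).tolist())
E
```

```text
0.154 (398, 317) [ 0.5976 -0.2255  0.154 ]
0.154 (436, 317) [ 0.6033 -0.1998  0.154 ]
0.154 (417, 304) [ 0.5913 -0.2107  0.154 ]
0.154 (391, 290) [ 0.5777 -0.2259  0.154 ]
0.154 (443, 290) [ 0.5855 -0.1914  0.154 ]
0.058 (358, 256) [ 0.5646 -0.2555  0.058 ]
0.058 (470, 256) [ 0.5865 -0.1582  0.058 ]
0.008 (354, 229) [ 0.5451 -0.2598  0.008 ]
0.008 (470, 232) [ 0.5732 -0.1481  0.008 ]
0.008 (353, 296) [ 0.6116 -0.2778  0.008 ]
0.008 (467, 299) [ 0.6406 -0.1635  0.008 ]
head 0.592 -0.214 [[391.0, 293.0], [435.0, 294.0], [390.0, 318.0], [434.0, 319.0]]
base 0.592 -0.214 [[350.0, 228.0], [471.0, 231.0], [350.0, 296.0], [466.0, 299.0]]
head 0.594 -0.216 [[389.0, 296.0], [433.0, 297.0], [388.0, 321.0], [432.0, 322.0]]
base 0.594 -0.216 [[348.0, 231.0], [469.0, 234.0], [349.0, 299.0], [465.0, 301.0]]
```

Emit:
servo_tool --pt "0 0 0 0 0 1.5 -1" --pt "-1.8 1.0 2 0 0 0 -1" --pt "0 0 4 0 0 0 -1" --pt "0 0 3 0 0 0 -1" --pt "0 0 0 0 0 0 -1"

```text
clock: 11.35
position: [0.5897, -0.2106, 0.2102]
ee_rot: [-0.005, 0.124, 0.992, 0.002]
contact_force: [-0.8, -0.6, 0.4]
width: 0.0851
gripper_force: 0.0
```

Emit:
servo_tool --pt "0 0 0 0 0 0 -1" --pt "0 0 0 0 0 0 -1" --pt "0 0 0 0 0 0 -1" --pt "0 0 0 0 0 0 -1" --pt "0 0 0 0 0 0 -1"

```text
clock: 11.85
position: [0.5927, -0.2121, 0.216]
ee_rot: [0.001, 0.123, 0.992, -0.0]
contact_force: [-0.0, -0.7, -0.5]
width: 0.0854
gripper_force: 0.0
```

```bash
python3 - <<'E'
from h import *
s=manip.get_state();p=np.array(s['position']);print(s['clock'],p,s['ee_rot'])
d=np.array([.592,-.212])-p[:2];w,x,y,z=s['ee_rot'];X=np.array([2*x*x-1,2*x*y]);Y=np.array([2*x*y,2*y*y-1])
print("yaw",np.degrees(np.arctan2(-Y[0],Y[1])),"tool cm",d@X*100,d@Y*100,(p[2]-.097)*100)
C=cal("wrist");im=optics.get_image("wrist")
for l,zz in(("tongs_grip",.108),("jaw_left",.15),("jaw_right",.15)):
    for q in finder.tip_of(l,"wrist")[:2]: print(l,q['p'],q['at'],onz(C,q['at'],zz).round(4))
E
```

```text
11.85 [ 0.59271056 -0.21214317  0.21599716] [ 8.26301133e-04  1.23350521e-01  9.92362794e-01 -2.28252760e-04]
yaw -14.171036380728395 tool cm 0.07239855736343281 -0.003514532983747623 11.899716338750283
jaw_left 0.82 [274.2, 204.9] [ 0.596  -0.1994  0.15  ]
jaw_right 0.71 [240.8, 201.4] [ 0.5871 -0.2233  0.15  ]
```

Emit:
servo_tool --pt "0 0 4 0 0 0 -1" --pt "0 0 3.5 0 0 0 -1" --pt "0 0 2.5 0 0 0 -1" --pt "0 0 1.4 0 0 0 -1" --pt "0 0 0.5 0 0 0 -1"

```text
clock: 12.55
position: [0.5918, -0.2116, 0.0945]
ee_rot: [-0.001, 0.123, 0.992, 0.0]
contact_force: [0.4, 0.4, 0.8]
width: 0.0852
gripper_force: 0.0
```

Emit:
servo_tool --pt "0 0 0 0 0 0 -0.25" --pt "0 0 0 0 0 0 -0.25" --pt "0 0 0 0 0 0 -0.25" --pt "0 0 0 0 0 0 -0.15" --pt "0 0 0 0 0 0 -0.15" --squeeze 20

```text
clock: 13.05
position: [0.594, -0.2124, 0.0987]
ee_rot: [0.002, 0.123, 0.992, -0.001]
contact_force: [-0.5, 0.7, 6.9]
width: 0.0492
gripper_force: 7.4
```

Emit:
servo_tool --pt "0 0 0 0 0 0 -0.08" --pt "0 0 0 0 0 0 -0.08" --pt "0 0 0 0 0 0 -0.08" --pt "0 0 -0.5 0 0 0 -0.08" --pt "0 0 -0.5 0 0 0 -0.08"

```text
clock: 13.55
position: [0.5924, -0.212, 0.1068]
ee_rot: [0.0, 0.123, 0.992, -0.0]
contact_force: [-0.6, -0.7, -0.5]
width: 0.0463
gripper_force: 4.2
```

Emit:
servo_tool --pt "0 0 -1 0 0 0 -0.08" --pt "0 0 -1.5 0 0 0 -0.08" --pt "0 0 -2 0 0 0 -0.08" --pt "0 0 -2 0 0 0 -0.08" --pt "0 0 -1 0 0 0 -0.08"

```text
clock: 14.05
position: [0.5933, -0.2124, 0.1835]
ee_rot: [0.002, 0.123, 0.992, -0.001]
contact_force: [-0.3, -0.0, -1.2]
width: 0.0463
gripper_force: 4.2
```

Emit:
servo_tool --pt "0 0 -1.5 0 0 4 -0.08" --pt "0 0 -2 0 0 7 -0.08" --pt "0 0 -1.5 0 0 8 -0.08" --pt "0 0 0 0 0 8 -0.08" --pt "0 0 0 0 0 8 -0.08"

```text
clock: 14.55
position: [0.5925, -0.212, 0.2317]
ee_rot: [0.0, 0.419, 0.908, 0.0]
contact_force: [-0.9, -0.4, -1.9]
width: 0.0462
gripper_force: 4.2
```

Emit:
servo_tool --pt "0 0 0 0 0 8 -0.08" --pt "0 0 0 0 0 8 -0.08" --pt "0 0 0 0 0 8 -0.08" --pt "0 0 0 0 0 8 -0.08" --pt "0 0 0 0 0 5 -0.08"

```text
clock: 15.05
position: [0.5921, -0.2118, 0.2308]
ee_rot: [-0.0, 0.685, 0.729, -0.0]
contact_force: [0.0, 0.1, -1.3]
width: 0.0461
gripper_force: 4.2
```

Emit:
servo_tool --pt "0 0 0 0 0 3.8 -0.08" --pt "0 0 0 0 0 0 -0.08" --pt "0 0 0 0 0 0 -0.08" --pt "0 0 0 0 0 0 -0.08" --pt "0 0 0 0 0 0 -0.08"

```text
clock: 15.55
position: [0.5923, -0.212, 0.2309]
ee_rot: [-0.0, 0.707, 0.708, 0.0]
contact_force: [-0.5, 0.3, -0.8]
width: 0.0462
gripper_force: 4.2
```

Emit:
servo_tool --pt "2 -0.5 0 0 0 0 -0.08" --pt "4.4 -1 0 0 0 0 -0.08" --pt "4.6 -1.1 0 0 0 0 -0.08" --pt "4.6 -1.1 0 0 0 0 -0.08" --pt "4.6 -1.1 0 0 0 0 -0.08"

```text
clock: 16.05
position: [0.5429, -0.0075, 0.2311]
ee_rot: [-0.0, 0.707, 0.707, 0.0]
contact_force: [0.5, 0.9, -0.5]
width: 0.0464
gripper_force: 4.2
```

Emit:
servo_tool --pt "4.4 -1 0 0 0 0 -0.08" --pt "3.8 -0.9 0 0 0 0 -0.08" --pt "2 -0.5 0 0 0 0 -0.08" --pt "0.6 -0.1 0 0 0 0 -0.08" --pt "0 0 0 0 0 0 -0.08"

```text
clock: 16.55
position: [0.5187, 0.0988, 0.2312]
ee_rot: [0.0, 0.706, 0.708, 0.0]
contact_force: [0.6, -0.1, -1.0]
width: 0.0464
gripper_force: 4.2
```

Emit:
servo_tool --pt "0 0 0 0 0 0 -0.08" --pt "0 0 0 0 0 0 -0.08" --pt "0 0 0 0 0 0 -0.08" --pt "0 0 0 0 0 0 -0.08" --pt "0 0 0 0 0 0 -0.08"

```text
clock: 17.05
position: [0.5194, 0.0975, 0.2309]
ee_rot: [-0.0, 0.707, 0.707, -0.0]
contact_force: [0.1, -0.5, -1.0]
width: 0.0464
gripper_force: 4.2
```

```bash
python3 - <<'E'
from h import *
s=manip.get_state();print(s['clock'],s['position'],s['ee_rot'],s['width'])
im=[]
for n,l in(("wrist",0),("scene",0),("side",0)):
    C=cal(n);I=optics.get_image(n);cv2.imwrite(f"pics/f_{n}.png",I[:,:,::-1])
    for l,z in(("tongs_tip",.14),("tongs_grip",.239),("soother_teat",.046),("soother",.02)):
        for q in finder.tip_of(l,n)[:1]: print(n,l,round(q['p'],2),np.round(q['at'],1),onz(C,q['at'],z).round(4))
    print(n,"pred tip/teat",proj(C,[[s['position'][0],s['position'][1],.142],[.519,.098,.046]]).round(1).tolist())
    im.append(I)
w=cv2.resize(im[0],(400,300)); sc=cv2.resize(im[1][110:260,190:340],(300,300),interpolation=cv2.INTER_CUBIC);sd=cv2.resize(im[2][80:260,170:350],(400,300)[:2],interpolation=cv2.INTER_CUBIC)
sc=cv2.resize(im[1][110:260,165:365],(400,300),interpolation=cv2.INTER_CUBIC)
sd=cv2.resize(im[2][90:240,155:355],(400,300),interpolation=cv2.INTER_CUBIC)
cv2.imwrite("pics/f.png",np.vstack([np.hstack([sc,sd]),np.hstack([w,np.zeros_like(w)])])[:,:,::-1])
E
```

```text
17.05 [0.51938315 0.09746018 0.23093381] [-3.29670124e-05  7.07244702e-01  7.06968833e-01 -4.34686334e-06] 0.046395242624764944
wrist soother_teat 0.68 [258.  171.4] [0.5204 0.0993 0.046 ]
wrist soother 0.81 [262.2 165.1] [0.5257 0.102  0.02  ]
wrist pred tip/teat [[257.0, 196.7], [256.8, 172.5]]
scene tongs_tip 0.57 [269.7 187.1] [0.5046 0.092  0.14  ]
scene tongs_grip 0.67 [270.  169.9] [0.5179 0.0994 0.239 ]
scene soother_teat 0.68 [181.9 183.2] [ 0.6191 -0.1851  0.046 ]
scene soother 0.56 [268.4 218. ] [0.5317 0.1124 0.02  ]
scene pred tip/teat [[268.1, 190.8], [267.5, 208.6]]
side tongs_tip 0.47 [249.5 179.1] [0.5177 0.1097 0.14  ]
side tongs_grip 0.61 [247.5 160.9] [0.5115 0.0944 0.239 ]
side soother 0.51 [252.5 202.8] [0.5259 0.1087 0.02  ]
side pred tip/teat [[250.5, 181.5], [250.8, 200.6]]
```

View pics/f.png

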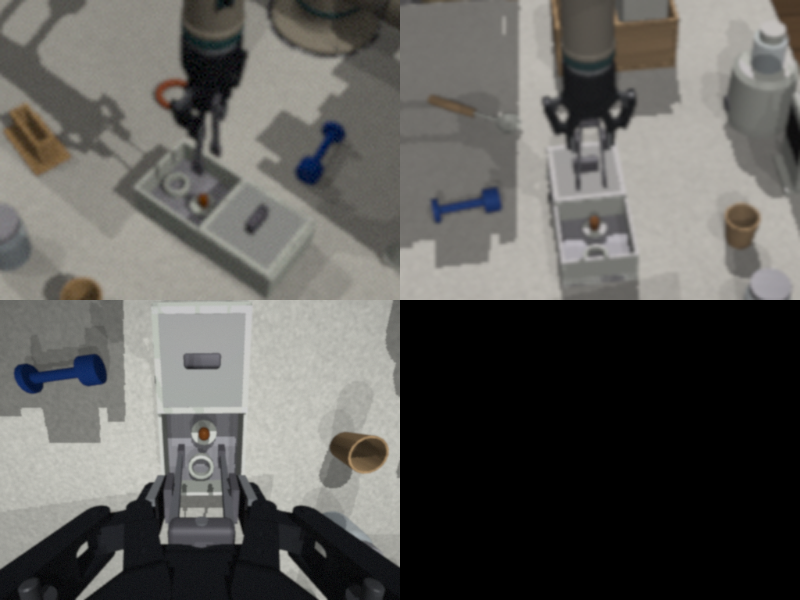

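Emit:
servo_tool --pt "0 0 1.5 0 0 0 -0.08" --pt "0.1 0.1 2 0 0 0 -0.08" --pt "0 0 2 0 0 0 -0.08" --pt "0 0 0.8 0 0 0 -0.08" --pt "0 0 0.2 0 0 0 -0.08"

```text
clock: 18.3
position: [0.5196, 0.099, 0.1651]
ee_rot: [-0.001, 0.707, 0.707, -0.001]
contact_force: [-0.5, -0.2, -1.1]
width: 0.0466
gripper_force: 4.2
```

Emit:
servo_tool --pt "0 0 0 0 0 0 -0.08" --pt "0 0 0 0 0 0 -0.08" --pt "0 0 0 0 0 0 -0.08" --pt "0 0 0 0 0 0 -0.08" --pt "0 0 0 0 0 0 -0.08"

```text
clock: 18.8
position: [0.5204, 0.099, 0.1664]
ee_rot: [0.0, 0.707, 0.707, 0.0]
contact_force: [-0.5, -0.4, -0.2]
width: 0.0462
gripper_force: 4.2
```

```bash
python3 - <<'E'
from h import *
s=manip.get_state();p=s['position'];print(s['clock'],p,s['ee_rot'],s['width'])
im={}
for n in("wrist","side","scene"):
    C=cal(n);I=optics.get_image(n);im[n]=I
    for l,z in(("tongs_tip",p[2]-.0895),("soother_teat",.046)):
        for q in finder.tip_of(l,n)[:1]: print(n,l,round(q['p'],2),np.round(q['at'],1),onz(C,q['at'],z).round(4))
    # jaw lower corners: (x±19 inner / ±28 outer, y±9)
    print(n,"jaw corners inner -x(+y,-y), +x(+y,-y)",proj(C,[[p[0]+a,p[1]+b,p[2]-.0895] for a in(-.019,.019) for b in(.009,-.009)]).round(1).tolist(),"teat top,mid",proj(C,[[.52,.0985,.059],[.52,.0985,.046]]).round(1).tolist())
w=cv2.resize(im["wrist"][110:260,185:335],(600,600),interpolation=cv2.INTER_CUBIC);cv2.imwrite("pics/g.png",w[:,:,::-1])
a=cv2.resize(im["side"][140:240,205:305],(400,400),interpolation=cv2.INTER_CUBIC);b=cv2.resize(im["scene"][150:250,215:315],(400,400),interpolation=cv2.INTER_CUBIC)
cv2.imwrite("pics/g2.png",np.hstack([a,b])[:,:,::-1])
E
```

```text
18.8 [0.52038061 0.09899962 0.16640509] [2.40033163e-04 7.06903659e-01 7.07309739e-01 3.03393584e-04] 0.046178750252028354
wrist soother_teat 0.83 [260.4 186.1] [0.5237 0.1    0.046 ]
wrist jaw corners inner -x(+y,-y), +x(+y,-y) [[234.1, 186.2], [234.5, 206.7], [279.7, 186.2], [279.2, 206.7]] teat top,mid [[256.5, 191.3], [256.5, 187.6]]
side tongs_tip 0.7 [251.6 192.4] [0.5233 0.1069 0.0769]
side soother_teat 0.42 [198.6 193.4] [0.3483 0.1517 0.046 ]
side jaw corners inner -x(+y,-y), +x(+y,-y) [[244.9, 192.8], [245.5, 197.0], [256.4, 191.7], [257.1, 195.8]] teat top,mid [[251.0, 197.9], [251.0, 200.4]]
scene soother_teat 0.5 [264.  206.2] [0.5189 0.0838 0.046 ]
scene jaw corners inner -x(+y,-y), +x(+y,-y) [[273.8, 201.2], [269.2, 198.2], [266.2, 209.1], [261.6, 206.0]] teat top,mid [[267.5, 206.6], [267.4, 208.9]]
```

View pics/g.png

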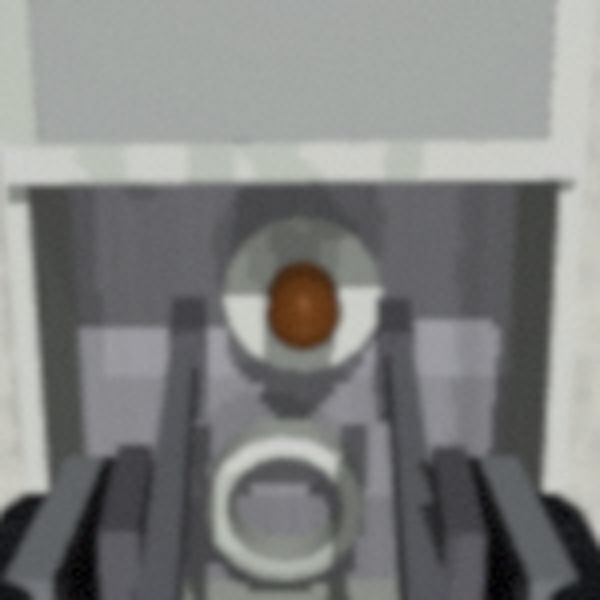

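View pics/g2.png

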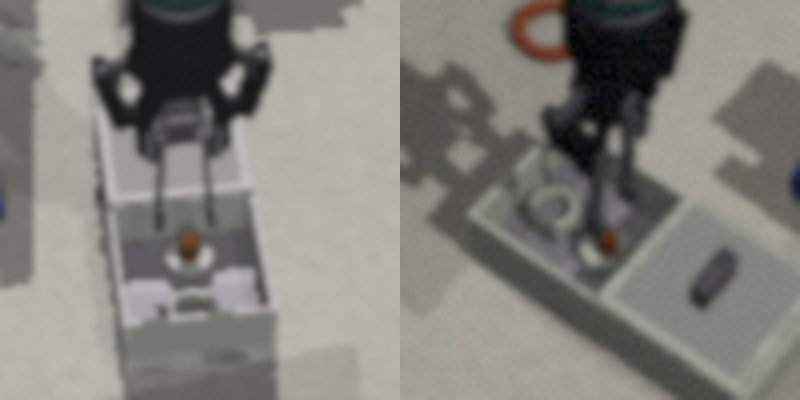

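Emit:
servo_tool --pt "0 0.2 0.6 0 0 0 -0.08" --pt "0 0 1 0 0 0 -0.08" --pt "0 0 1 0 0 0 -0.08" --pt "0 0 0.8 0 0 0 -0.08" --pt "0 0 0.4 0 0 0 -0.08"

```text
clock: 19.75
position: [0.5214, 0.0989, 0.1265]
ee_rot: [-0.001, 0.707, 0.707, -0.001]
contact_force: [0.6, 0.1, -1.2]
width: 0.0458
gripper_force: 4.2
```

Emit:
servo_tool --pt "0 0 0 0 0 0 -0.08" --pt "0 0 0 0 0 0 -0.08" --pt "0 0 0 0 0 0 -0.08" --pt "0 0 0 0 0 0 -0.08" --pt "0 0 0 0 0 0 -0.08"

```text
clock: 20.25
position: [0.5224, 0.099, 0.1284]
ee_rot: [0.0, 0.707, 0.707, 0.0]
contact_force: [0.1, -0.4, -0.3]
width: 0.046
gripper_force: 4.2
```

```bash
python3 - <<'E'
from h import *
s=manip.get_state();p=s['position'];print(s['clock'],p,s['width'],s['contact_force'])
C=cal("wrist");I=optics.get_image("wrist")
print(proj(C,[[p[0]+a,p[1]+.009,p[2]-.0895] for a in(-.019,.019)]).round(1).tolist())
J=optics.get_image("side");K=optics.get_image("scene")
f=lambda A,r,c:cv2.resize(A[r:r+100,c:c+100],(400,400),interpolation=cv2.INTER_CUBIC)
cv2.imwrite("pics/i.png",np.hstack([f(I,140,207),f(J,140,205)])[:,:,::-1])
E
```

```text
20.25 [0.52240862 0.09902805 0.12835675] 0.04603588314873841 [ 0.08604016 -0.35580194 -0.33208372]
[[234.1, 186.2], [279.7, 186.2]]
```

View pics/i.png

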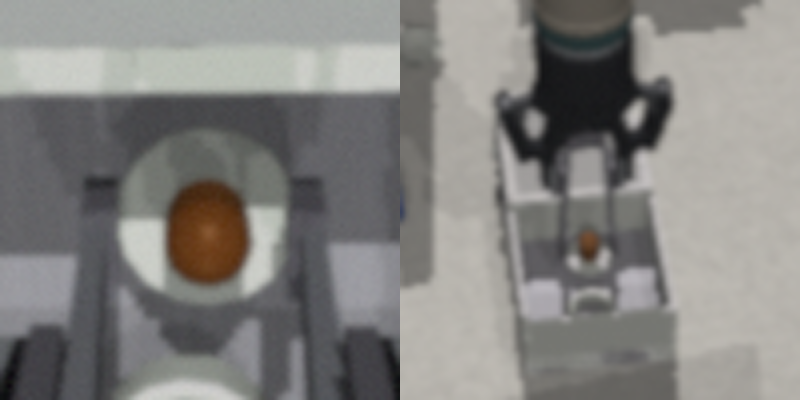

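Emit:
servo_tool --pt "0 0 0 0 0 0 -0.03" --pt "0 0 0 0 0 0 0.0" --pt "0 0 0 0 0 0 0.03" --pt "0 0 0 0 0 0 0.06" --pt "0 0 0 0 0 0 0.08" --squeeze 25

```text
clock: 20.9
position: [0.5223, 0.099, 0.128]
ee_rot: [0.0, 0.707, 0.707, 0.0]
contact_force: [0.3, 1.1, -0.3]
width: 0.0395
gripper_force: 17.1
```

Emit:
servo_tool --pt "0 0 0 0 0 0 0.12" --pt "0 0 0 0 0 0 0.16" --pt "0 0 0 0 0 0 0.2" --pt "0 0 0 0 0 0 0.2" --pt "0 0 0 0 0 0 0.2"

```text
clock: 21.4
position: [0.5223, 0.099, 0.1281]
ee_rot: [0.0, 0.707, 0.707, 0.0]
contact_force: [-0.6, -0.9, -0.2]
width: 0.0394
gripper_force: 26.6
```

Emit:
servo_tool --pt "0 0 -0.4 0 0 0 0.2" --pt "0 0 -0.8 0 0 0 0.2" --pt "0 0 -1.2 0 0 0 0.2" --pt "0 0 -1.5 0 0 0 0.2" --pt "0 0 -1.5 0 0 0 0.2"

```text
clock: 21.9
position: [0.5224, 0.099, 0.1835]
ee_rot: [0.0, 0.707, 0.707, 0.0]
contact_force: [0.0, -0.1, -0.7]
width: 0.0395
gripper_force: 26.6
```

Emit:
servo_tool --pt "0 0 -1.8 0 0 0 0.2" --pt "0 0 -2 0 0 0 0.2" --pt "0 0 -2 0 0 0 0.2" --pt "0 0 -2 0 0 0 0.2" --pt "0 0 -1.5 0 0 0 0.2"

```text
clock: 22.4
position: [0.5226, 0.099, 0.2776]
ee_rot: [0.001, 0.707, 0.707, 0.001]
contact_force: [0.8, -0.4, -1.5]
width: 0.0396
gripper_force: 26.6
```

Emit:
servo_tool --pt "0 0 -0.8 0 0 0 0.2" --pt "0 0 -0.3 0 0 0 0.2" --pt "0 0 0 0 0 0 0.2" --pt "0 0 0 0 0 0 0.2" --pt "0 0 0 0 0 0 0.2"

```text
clock: 22.9
position: [0.5217, 0.099, 0.2851]
ee_rot: [-0.001, 0.707, 0.707, -0.001]
contact_force: [-0.1, -0.3, -0.8]
width: 0.0393
gripper_force: 26.6
```

```bash
python3 - <<'E'
from h import *
s=manip.get_state();p=s['position'];print(s['clock'],p,s['width'],s['contact_force'],s['gripper_force'])
I=optics.get_image("wrist");J=optics.get_image("side");K=optics.get_image("scene")
f=lambda A,r,c,k:cv2.resize(A[r:r+k,c:c+k],(400,400),interpolation=cv2.INTER_CUBIC)
cv2.imwrite("pics/j.png",np.hstack([f(K,110,195,150),f(J,110,180,150)])[:,:,::-1])
print(proj(cal("side"),[.522,.099,.16]),[ (q['p'],q['at']) for q in finder.tip_of("soother_teat","side")],proj(cal("scene"),[.522,.099,.196]),[ (q['p'],q['at']) for q in finder.tip_of("soother_teat","scene")])
E
```

```text
22.9 [0.52174255 0.09896547 0.28513038] 0.0393020610191997 [-0.12645708 -0.34605719 -0.8491759 ] 26.599957644939423
[[251.16524029 177.20493058]] [(0.39, [250.9, 168.2]), (0.31, [242.9, 142.3])] [[268.51053904 180.39469841]] [(0.56, [263.4, 176.2])]
```

View pics/j.png

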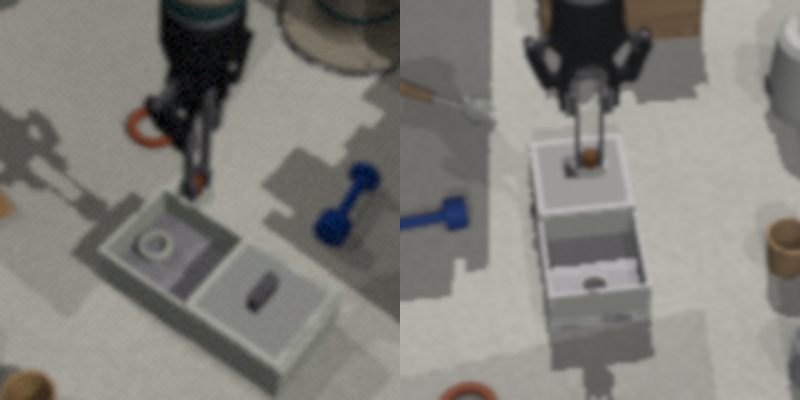

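The picture shows the teat gripped between the jaws (scene crop 198,180; side crop 590,157). The ring is alone in the tray and the cover is parked open.

```bash
python3 -c "
from rig import manip
print(manip.sign_off())"
```

```text
the job is handed in; nothing more can be done
None
```

The job is handed in: the cover is open to its end stop and the tongs hold the soother by its teat about 15 cm above the tray floor, with the ring left in the tray. A sign error after opening the cover drove the open fingers down onto it for one 0.1 s step. The last wrist reading was 107 N (limit 120 N), which may count against the 40 N pressing limit if that covers the fingers.

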